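Lay out the plating station

ROBOT

A 6-joint arm with a two-finger parallel gripper is mounted at the origin on the work surface. World frame = base frame: x ahead of the robot, y to its left, z up, the work surface at z = 0. Lengths are in mm, angles in degrees, forces in N, time in s.
With the tool pointing down it reaches from about 300 to 850 mm from the base axis. Payload 4.2 kg.
Tool frame: the origin (TCP) lies between the finger pads; the fingertips stand 22 mm ahead of it and the grasp point (between the pads) lies 3 mm ahead of it; z points along the fingers, y is the direction in which the jaws open and shut (so a half turn about z gives the same grasp; the last joint's range is limited). The gripper opens to 91 mm and grips with 3 to 60 N. Pads are 32 mm wide; open, the fingers measure 118 mm over their backs; the gripper's body (76 mm by 178 mm) begins 60 mm behind the grasp point.
Start: joints at [-73.969, 18.312, 89.639, -0, 72.044, -1.146], TCP at [169.817, -549.366, 235.976] pointing down, gripper open.
Joint ranges: [-177.97, 177.97], [-48.28, 115.42], [12.27, 149.76], [-77.06, 257.06], [2.81, 150.46], [-146.56, 146.56]. Speed limits (degrees/s): [147.25, 147.25, 180, 180, 180, 180].

INTERFACE

Orientations are given as [roll, pitch, yaw] about the fixed x, y, z axes, in that order (R = Rz(yaw) Ry(pitch) Rx(roll)).
In Python, from workcell import telemetry, cams, env gives the robot as it stands.
- The arm moves only by the shell command python3 -m inch 'ROWS' [FORCE]. ROWS is JSON, a list of rows, each an object of numbers: "x", "y", "z": the shift along the tool's x, y, z in cm; "yaw": the turn about the tool's z in units of 5 degrees (1.0 is 5 degrees); "gripper": the gripper's target within -1 to 1 (fully open at 1, half-way at 0, shut at -1). A call has 1 to 12 rows; each row shifts and turns the commanded pose from where the row before left it, along the tool's axes as they then stand; what a row does not reach is not made up. A row lasts 1/12 s, in which the tool goes at most 41.7 mm and 7.16 degrees, less where a joint would pass 70% of its speed; a pose out of reach is approached as far as the arm can. A call is refused whole if a number of a shift passes 4.17 or a number of a turn 1, either way. A call with a gripper value outside its range is refused whole. The fingers move at their own pace and stop on an object; FORCE is the grip in N (left out, the last holds). Time passes only in rows, so rows that do not move let the fingers close. It gives the time, the measured TCP pose, the force and the opening at its end, in the units of the state.
- telemetry.state(): the state, without advancing time (a new reading comes with each control period).
- cams.grab_frame(name): name is "side" or "top" or "wrist"; returns a dict with "pixels" (480x640x3 uint8, red, green, blue), "mtx" (3x3 intrinsics, pixels), "rvec" (rotation vector, rad) and "tvec" (3), from world to camera coordinates, as OpenCV has them. Camera axes: x right, y down, z forward; pixel columns grow to the right and rows downward; lengths in mm; the calibration is good to about 2 mm. The wrist camera is an equidistant fisheye: a pixel r from the principal point sees the ray r / f radians off the axis. A picture is of the moment at which its call begins. There is no depth.
- env.job_done(): hands the job in, once; it reports no verdict.
The state is a dict: "time_s": time; "qpos": joint angles; "qvel": joint speeds; "effort": joint torques, N m; "ee_pos": TCP position; "ee_rot": TCP orientation; "force": force on the tool from outside, world axes, zero at the start; "torque": the same for the moment, N m; "gripper_width": finger opening in mm.
Only numpy, scipy, OpenCV 4.12 (cv2) and the standard library are available. Lean on these libraries where they do the work, as an engineer would, in place of code of your own. Each camera call takes 0.05 s, during which the arm holds its last target. There are 200 camera calls.

TASK

Get the plating station ready: set the blue ramekin in the middle of the cream plate and seat its wooden lid on it; on the dark slate, stand the red sauce bottle on the ring at the end nearer to the plate, the brown sauce bottle on the ring at the other end, and the pepper mill on the ring between them, each upright and centred on its ring. Leave the yellow bottle, the white cup and the wooden salt bowl where they stand.

Things in the scene. Friction and masses are not known exactly. Their poses are not given: they have to be found in the camera images.
- plate: Cream round plate with a gold rim, fixed to the counter, 190 mm across and 18 mm high at the rim; its flat middle is 144 mm across and lies 8 mm above the counter. Origin: centre of its underside, z up. It lies either on the left or the right of the work area, the slate on the other side.
- slate: Dark slate strip, fixed, 100 mm (its x) by 280 mm (its y) and 10 mm thick, with three white rings of 64 mm diameter drawn on it: at its centre and 90 mm to either side along its y axis. Origin: centre of its underside, z up; its y axis points roughly to the robot's left (turned up to 13 degrees).
- ramekin: Blue ceramic ramekin, an open round dish 42 mm high, 62 mm across outside at the rim and 58 mm at the foot, mouth 54 mm across. Origin: centre of its underside, z up. Loose, about 0.14 kg.
- lid: Round light wooden lid with a dark knob: below, a locating plug 42 mm across (38 mm at its foot) and 5 mm deep, then a disc 66 mm across and 6 mm thick, and on top an upright knob 20 mm in diameter and 25 mm tall (36 mm tall in all). Starts knob up on the counter, resting on its plug. Origin: centre of the plug's underside, z up. On the ramekin the plug goes into the mouth and the disc rests on the rim, the origin then 37 mm above the ramekin's. Loose, about 0.05 kg.
- red_bottle: Red squeeze bottle with a cone nozzle of the same colour: straight round body 50 mm in diameter up to 88 mm high, 120 mm tall in all. Origin: centre of its underside, z up. Loose, about 0.18 kg.
- brown_bottle: Dark brown squeeze bottle with a cone nozzle of the same colour: straight round body 50 mm in diameter up to 88 mm high, 120 mm tall in all. Origin: centre of its underside, z up. Loose, about 0.18 kg.
- mill: Pepper mill: wooden straight round body 42 mm in diameter up to 70 mm high, narrow neck, steel head 42 mm across; 98 mm tall in all. Origin: centre of its underside, z up. Loose, about 0.16 kg.
- yellow_bottle: Yellow squeeze bottle with a cone nozzle of the same colour: straight round body 50 mm in diameter up to 88 mm high, 120 mm tall in all. Origin: centre of its underside, z up. Loose, about 0.18 kg. Not to be moved.
- cup: Small white cup without handle, 62 mm across, 55 mm high, not to be moved. Origin: centre of its underside, z up. Loose.
- salt_bowl: Dark wooden salt bowl, 96 mm across, 35 mm high, on the left of the work area, not to be moved. Origin: centre of its underside, z up. Loose.
There are look-alikes about, which are no part of the job. There is more than one size of the red_bottle; the job needs the smallest.

How it is judged (in metres and radians):
At the end, for the whole second after the job is handed in: Ramekin within 15 mm of the plate's centre; lid seated on it within 10 mm; red bottle on the end ring nearer the plate, mill on the middle, brown on the other, each within 15 mm along and across; all upright (0.1 rad) and at rest; yellow bottle, cup and salt bowl within 30 mm of their start (horizontal distance between ramekin and plate below 0.015 m and z of ramekin in the frame of plate between 0.005 and 0.011 m and horizontal distance between lid and ramekin below 0.01 m and z of lid in the frame of ramekin between 0.034 and 0.04 m and x of red_bottle in the frame of slate between -0.015 and 0.015 m and z of red_bottle in the frame of slate between 0.007 and 0.013 m and x of brown_bottle in the frame of slate between -0.015 and 0.015 m and z of brown_bottle in the frame of slate between 0.007 and 0.013 m and x of mill in the frame of slate between -0.015 and 0.015 m and z of mill in the frame of slate between 0.007 and 0.013 m and y of mill in the frame of slate between -0.015 and 0.015 m and ((y of plate in the frame of slate above 0 m and y of red_bottle in the frame of slate between 0.075 and 0.105 m and y of brown_bottle in the frame of slate between -0.105 and -0.075 m) or (y of plate in the frame of slate below 0 m and y of red_bottle in the frame of slate between -0.105 and -0.075 m and y of brown_bottle in the frame of slate between 0.075 and 0.105 m)) and angle between each of ramekin, lid, red_bottle, brown_bottle, mill's own z axis and vertical below 0.1 rad and linear speed of each of ramekin, lid, red_bottle, brown_bottle, mill below 0.02 m/s and distance of each of yellow_bottle, cup, salt_bowl from where it was at the start of the episode below 0.03 m); the robot touches nothing.
It fails at once if the yellow bottle is pushed more than 30 mm from its place or tipped (distance of yellow_bottle from where it was at the start of the episode above 0.03 m or angle between yellow_bottle's own z axis and vertical above 0.5 rad).
It fails at once if the white cup is pushed more than 30 mm from its place or tipped (distance of cup from where it was at the start of the episode above 0.03 m or angle between cup's own z axis and vertical above 0.5 rad).
It fails at once if the salt bowl is pushed more than 30 mm from its place or tipped (distance of salt_bowl from where it was at the start of the episode above 0.03 m or angle between salt_bowl's own z axis and vertical above 0.5 rad).
It also fails if it takes over 128 s, if anything falls off the work surface, if the arm or the gripper's body presses on something with over 40 N, if the wrist force passes 120 N, or if a joint passes its speed limit or range.

## Working session

There is one attempt and no reset: what is moved stays moved. The work goes in short steps, Python scripts to look and compute and a shell command to move; the robot and the scene stay as the last step left them, time stands still between calls to the robot, and variables do not carry over. Pictures are saved under pics/ and viewed, about 12 in all and at most 16, crops included, and the job is handed in when it is done.

```bash
ls; mkdir -p pics; cat > h.py <<'E'
import numpy as np, cv2
from workcell import telemetry, cams, env
def grab(n):
    f=cams.grab_frame(n); f['R']=cv2.Rodrigues(np.array(f['rvec'],float))[0]; f['t']=np.array(f['tvec'],float).ravel(); f['K']=np.array(f['mtx'],float); return f
def save(f,name,crop=None,s=1):
    im=f['pixels'][:,:,::-1]
    if crop: x0,y0,x1,y1=crop; im=im[y0:y1,x0:x1]
    cv2.imwrite('pics/'+name,cv2.resize(im,None,fx=s,fy=s,interpolation=cv2.INTER_CUBIC))
def ray(f,u,v,fish=False):
    K=f['K']; a=np.array([(u-K[0,2])/K[0,0],(v-K[1,2])/K[1,1]])
    if fish:
        r=np.hypot(*a); d=np.array([*(a/max(r,1e-9)*np.sin(r)),np.cos(r)])
    else: d=np.array([*a,1.])
    return -f['R'].T@f['t'], f['R'].T@d
def onz(f,u,v,z,fish=False):
    c,d=ray(f,u,v,fish); return (c+d*(z-c[2])/d[2])[:2]
def proj(f,p):
    q=f['K']@(f['R']@np.array(p,float)+f['t']); return q[:2]/q[2]
E
python3 - <<'E'
from h import *
for n in ['top','side']:
    f=grab(n); save(f,n+'0.png'); np.save(n+'0.npy',f,allow_pickle=True); c,_=ray(f,320,240); print(n,c,onz(f,320,240,0),f['K'][0,0])
print(telemetry.state())
E
```

```text
pics
top [ 410.57683244  101.98520582 1191.37892411] [526.91625566 133.99673087] 442.58561933785273
side [ 282.82152805 -634.37233318  613.69228289] [534.09733974 165.96616118] 450.10482075122724
{'time_s': 0.1, 'qpos': array([-7.39663429e+01,  1.83475390e+01,  8.96986910e+01, -1.79922146e-04,
        7.20443241e+01, -1.14490301e+00]), 'qvel': array([ 0.03225077, -0.144068  , -0.21256348, -0.01460988, -0.08188828,
       -0.0433411 ]), 'effort': array([ 1.13406419e-03, -4.13330483e+01, -2.32508129e+01,  7.29377568e-02,
        4.21460846e-02, -5.82277335e-05]), 'ee_pos': array([ 169.72178072, -548.94782194,  235.21364566]), 'ee_rot': array([-1.79909461e+02, -1.63832276e-03,  1.71786144e+01]), 'force': array([-0.57426628, -0.11321544,  0.24360396]), 'torque': array([-0.02548213, -0.0154466 , -0.01845524]), 'gripper_width': 91.0982052435361}
```

View pics/top0.png

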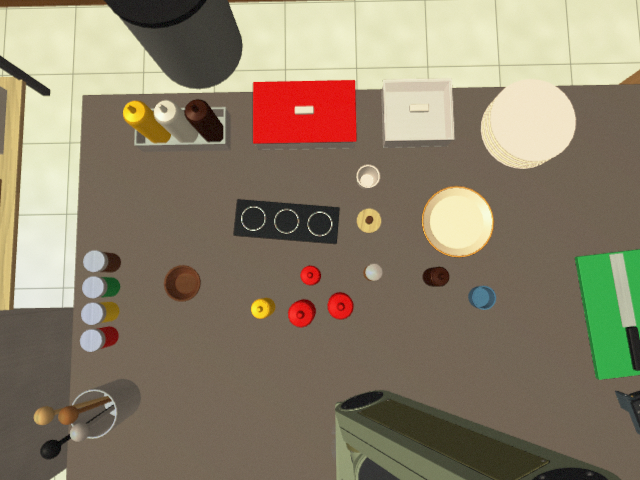

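View pics/side0.png

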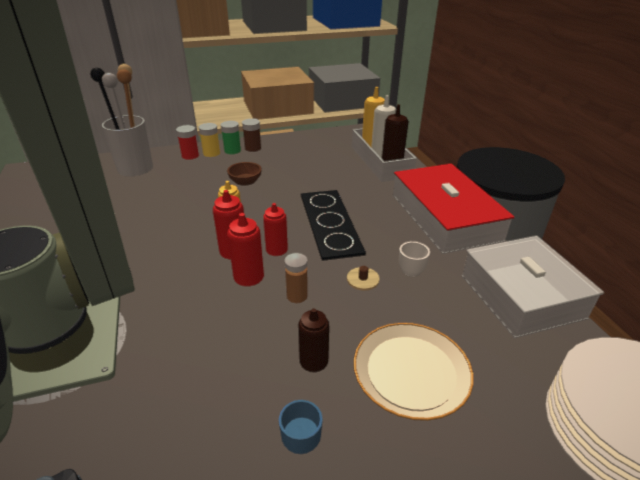

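Top view: there are three red bottles at (310,275), (301,313) and (340,306). The one at (310,275) looks smallest and is also the shortest in the side view (276,230), so it fits. The other items are:
- brown bottle (436,277)
- mill (374,272)
- ramekin (482,297)
- lid (369,220)
- plate (458,221)
- slate (287,221)
- yellow bottle (261,309)
- cup (368,176)
- salt bowl (183,283)

I'll measure next and confirm with a crop.

```bash
python3 - <<'E'
from h import *
T=np.load('top0.npy',allow_pickle=True).item(); S=np.load('side0.npy',allow_pickle=True).item()
save(T,'c1.png',(230,190,510,330),2.8)
hsv=cv2.cvtColor(T['pixels'],cv2.COLOR_RGB2HSV); hs=cv2.cvtColor(S['pixels'],cv2.COLOR_RGB2HSV)
def comps(m,box,n,mn=60):
    x0,y0,x1,y1=box; k,l,s,c=cv2.connectedComponentsWithStats(m[y0:y1,x0:x1].astype(np.uint8))
    for i in range(1,k):
        if s[i,4]>mn: print(n,'bbox',s[i,:2]+[x0,y0],s[i,2:4],'area',s[i,4],'cen',(c[i]+[x0,y0]).round(1))
H,Sa,V=[hsv[...,i].astype(int) for i in range(3)]
comps(((H<6)|(H>174))&(Sa>180)&(V>80),(230,250,370,340),'red')
comps((H>20)&(H<35)&(Sa>180)&(V>80),(230,250,370,340),'yel')
comps((H>95)&(H<115)&(Sa>100),(450,270,520,320),'ram')
comps((V<45),(220,190,350,250),'slate')
comps((V<50),(415,260,460,295),'brown')
comps((V<60),(355,205,385,235),'knob',5)
comps((H>15)&(H<30)&(Sa>60)&(V>140),(350,200,390,240),'lid')
comps((V>150)&(Sa<60),(360,260,390,285),'mill')
comps((V>150)&(Sa>20),(415,180,500,262),'plate')
comps((V>130),(350,160,390,190),'cup')
comps((Sa>100)&(V>50),(160,260,205,305),'salt')
H,Sa,V=[hs[...,i].astype(int) for i in range(3)]
comps(((H<6)|(H>174))&(Sa>180)&(V>80),(200,170,300,300),'Sred')
comps((V<45),(290,300,340,380),'Sbrown')
E
```

```text
red bbox [300 266] [21 19] area 310 cen [310.1 275.1]
red bbox [327 292] [26 27] area 542 cen [339.9 305.4]
red bbox [288 299] [28 28] area 588 cen [301.3 312.7]
yel bbox [251 298] [24 20] area 350 cen [262.  307.7]
ram bbox [470 286] [26 23] area 381 cen [481.9 296.9]
slate bbox [234 200] [105  43] area 1891 cen [287.8 220.6]
slate bbox [243 208] [21 21] area 328 cen [253.1 217.6]
slate bbox [276 211] [21 21] area 323 cen [286.4 220.4]
slate bbox [309 213] [22 21] area 342 cen [319.6 223.2]
brown bbox [423 268] [12 18] area 108 cen [427.8 276.4]
lid bbox [356 208] [26 25] area 452 cen [368.5 220.2]
mill bbox [366 264] [16 17] area 218 cen [373.5 271.7]
plate bbox [422 186] [72 71] area 4034 cen [457.4 221.1]
cup bbox [356 164] [25 25] area 480 cen [367.7 175.9]
salt bbox [164 265] [37 37] area 1063 cen [181.7 282.9]
Sred bbox [213 190] [51 96] area 2975 cen [238.5 240. ]
Sred bbox [264 203] [23 52] area 965 cen [275.3 230.5]
Sbrown bbox [310 311] [ 9 10] area 75 cen [314.  315.9]
Sbrown bbox [299 322] [30 50] area 1212 cen [313.8 347.4]
```

View pics/c1.png

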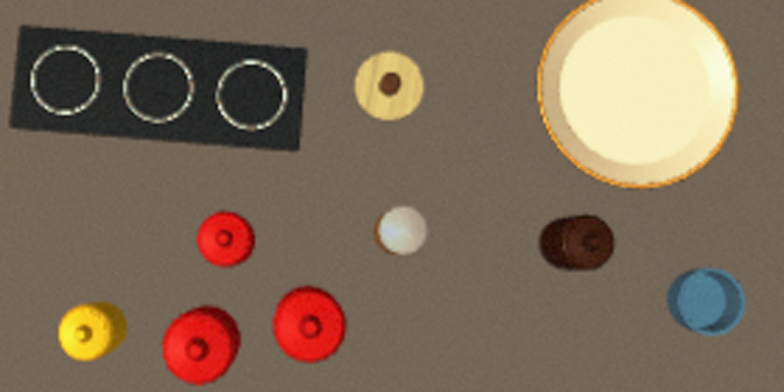

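The crop confirms the small red bottle at crop (224,239), clearly narrower than the other two reds. Next come world positions, cross-checked in the side view.

```bash
python3 - <<'E'
from h import *
T=np.load('top0.npy',allow_pickle=True).item(); S=np.load('side0.npy',allow_pickle=True).item()
P={'red':(310.1,275.3,120),'big1':(339.9,306.5,150),'big2':(300.5,314.5,150),'yel':(260,309,120),'brown':(441,276.4,120),'mill':(373.9,272,98),'lidknob':(369.6,219.6,36),'liddisc':(368.9,220.2,11),'ram':(482.3,297.2,42),'plate':(457.8,221.3,18),'cup':(368,176.2,55),'salt':(182.2,283,35),'r0':(253.1,218,10),'r1':(286.4,220.8,10),'r2':(319.6,223.5,10)}
W={}
for k,(u,v,z) in P.items():
    w=onz(T,u,v,z); W[k]=w; print(k,w.round(1),'side px',proj(S,[*w,z]).round(1),'base',proj(S,[*w,0]).round(1))
d=W['r0']-W['r2'];print('rings',np.linalg.norm(d),'slate y dir deg from world y',np.degrees(np.arctan2(-d[0],d[1])))
def tri(a,b):
    c1,d1=ray(T,*a);c2,d2=ray(S,*b);A=np.c_[d1,-d2];s=np.linalg.lstsq(A,c2-c1,rcond=None)[0];return ((c1+d1*s[0]+c2+d2*s[1])/2).round(1)
print('tri red',tri((310.1,275.3),(274.5,204.5)),'big1',tri((339.9,306.5),(241.5,215)),'big2',tri((300.5,314.5),(226,191)),'brown',tri((441,276.4),(314,311)),'mill',tri((373.9,272),(296,259)))
print([ (onz(T,458-36,221,18)-onz(T,458+36,221,18)).round(1)])
E
python3 -m inch '[{"z":-1,"yaw":1}]'; python3 -m inch '[{"yaw":1},{"yaw":1},{"yaw":0.4},{}]'
```

```text
red [430.1 156. ] side px [274.  204.5] base [276.9 250.3]
big1 [356.   86.1] side px [242.5 215.6] base [249.4 276.2]
big2 [339.2 178. ] side px [226.9 193.1] base [234.7 251.7]
yel [351.9 277.1] side px [228.1 182.4] base [233.8 226.6]
brown [ 421.7 -159.1] side px [313. 309.] base [313.1 359.7]
mill [ 4.357e+02 -1.000e-01] side px [295.9 257. ] base [297.1 296. ]
lidknob [574.9   1.5] side px [363.8 268.5] base [362.6 282. ]
liddisc [576.9   1.3] side px [363.9 277.9] base [363.6 281.9]
ram [ 367.4 -281.6] side px [300.6 416.6] base [301.1 433.1]
plate [ 568.4 -235.3] side px [413.3 367.7] base [411.8 374.7]
cup [687.    4.2] side px [415.  250.5] base [411.6 271.1]
salt [417.8 493.7] side px [244.8 169.6] base [246.  180.9]
r0 [589.  313.3] side px [323.5 200.9] base [323.5 204.2]
r1 [579.6 223.5] side px [331. 220.] base [330.9 223.5]
r2 [570.6 134.1] side px [339.6 241.7] base [339.5 245.2]
rings 180.19249159778352 slate y dir deg from world y -5.858042305482246
tri red [430.6 155.9 120. ] big1 [355.1  86.3 151.4] big2 [338.7 177.8 155.1] brown [ 422.4 -160.1  116.4] mill [ 4.357e+02 -4.000e-01  9.370e+01]
[array([  3.7, 191.9])]invalid input
invalid input
```

Heights and sizes agree: red 120, ring spacing 180, plate 192. The plate is on the right, so red goes on ring (570.6,134), mill on (580,223.5) and brown on (589,313).

```bash
python3 -m inch '[{"x":0,"y":0,"z":-1,"yaw":1,"gripper":1},{"x":0,"y":0,"z":-1,"yaw":1,"gripper":1},{"x":0,"y":0,"z":0,"yaw":1,"gripper":1},{"x":0,"y":0,"z":0,"yaw":0.4,"gripper":1},{"x":0,"y":0,"z":0,"yaw":0,"gripper":1},{"x":0,"y":0,"z":0,"yaw":0,"gripper":1}]' 15; python3 -c "
from h import *
print(telemetry.state())"
```

```text
time_s: 0.6
ee_pos: [169.7, -549.1, 255.6]
ee_rot: [-180.0, 0.0, 0.2]
force: [-0.1, 0.5, 0.8]
gripper_width: 91.0
{'time_s': 0.6, 'qpos': array([-7.39717473e+01,  1.76630529e+01,  8.77299346e+01, -2.42319791e-03,
        7.46564526e+01,  1.57947751e+01]), 'qvel': array([-0.0270183 ,  0.01397769, -0.05813436, -0.11903401,  0.00938967,
       -0.013061  ]), 'effort': array([-1.25978608e-03, -4.11728382e+01, -2.37179732e+01,  8.17190227e-02,
        1.44187000e-02,  3.64374812e-02]), 'ee_pos': array([ 169.70658751, -549.13412402,  255.55537128]), 'ee_rot': array([-1.79953063e+02,  1.57052916e-02,  2.34126178e-01]), 'force': array([-0.07594977,  0.49844127,  0.75405269]), 'torque': array([-0.00436787,  0.00597671,  0.00429213]), 'gripper_width': 91.04965010069472}
```

```bash
python3 -m inch '[{"x":1.5,"y":-3,"z":0,"yaw":0,"gripper":1},{"x":1.5,"y":-3,"z":0,"yaw":0,"gripper":1},{"x":1.5,"y":-3,"z":0,"yaw":0,"gripper":1},{"x":1.5,"y":-3,"z":0,"yaw":0,"gripper":1},{"x":1.5,"y":-3,"z":0,"yaw":0,"gripper":1},{"x":1.5,"y":-3,"z":0,"yaw":0,"gripper":1},{"x":1.5,"y":-3,"z":0,"yaw":0,"gripper":1},{"x":1.5,"y":-3,"z":0,"yaw":0,"gripper":1},{"x":1.5,"y":-3,"z":0,"yaw":0,"gripper":1},{"x":1.5,"y":-3,"z":0,"yaw":0,"gripper":1},{"x":1.5,"y":-3,"z":0,"yaw":0,"gripper":1},{"x":1.5,"y":-3,"z":0,"yaw":0,"gripper":1}]' 15
python3 -m inch '[{"x":1.5,"y":-3,"z":0,"yaw":0,"gripper":1},{"x":1.5,"y":-3,"z":0,"yaw":0,"gripper":1},{"x":1.5,"y":-3,"z":0,"yaw":0,"gripper":1},{"x":1.5,"y":-3,"z":0,"yaw":0,"gripper":1},{"x":1.5,"y":-3,"z":0,"yaw":0,"gripper":1},{"x":1,"y":-3,"z":0,"yaw":0,"gripper":1},{"x":0,"y":-0.8,"z":0,"yaw":0,"gripper":1},{"x":0,"y":0,"z":0,"yaw":0,"gripper":1},{"x":0,"y":0,"z":0,"yaw":0,"gripper":1}]'
```

```text
time_s: 1.6
ee_pos: [348.9, -187.2, 255.9]
ee_rot: [180.0, -0.0, 0.2]
force: [0.7, 0.0, -0.7]
gripper_width: 91.5
time_s: 2.35
ee_pos: [432.7, -0.7, 255.7]
ee_rot: [180.0, 0.1, 0.3]
force: [-0.4, 0.2, 0.3]
gripper_width: 91.1
```

```bash
python3 -m inch '[{"x":0.3,"y":0,"z":1,"yaw":1,"gripper":1},{"x":0,"y":0,"z":1,"yaw":1,"gripper":1},{"x":0,"y":0,"z":1,"yaw":1,"gripper":1},{"x":0,"y":0,"z":1,"yaw":1,"gripper":1},{"x":0,"y":0,"z":1,"yaw":1,"gripper":1},{"x":0,"y":0,"z":1,"yaw":1,"gripper":1},{"x":0,"y":0,"z":0,"yaw":0,"gripper":1},{"x":0,"y":0,"z":0,"yaw":0,"gripper":1}]'
python3 - <<'E'
from h import *
f=grab('wrist'); save(f,'w1.png'); print(f['K'],ray(f,320,240,True))
E
```

```text
time_s: 3.02
ee_pos: [435.6, -1.8, 195.8]
ee_rot: [179.9, 0.0, -29.8]
force: [-0.3, 0.2, -0.8]
gripper_width: 91.3
[[371.64829954   0.         313.86933755]
 [  0.         371.64829954 239.55968598]
 [  0.           0.           1.        ]] (array([498.64102759, -38.10959651, 343.50129999]), array([-0.23605254,  0.11487136, -0.96492682]))
```

View pics/w1.png

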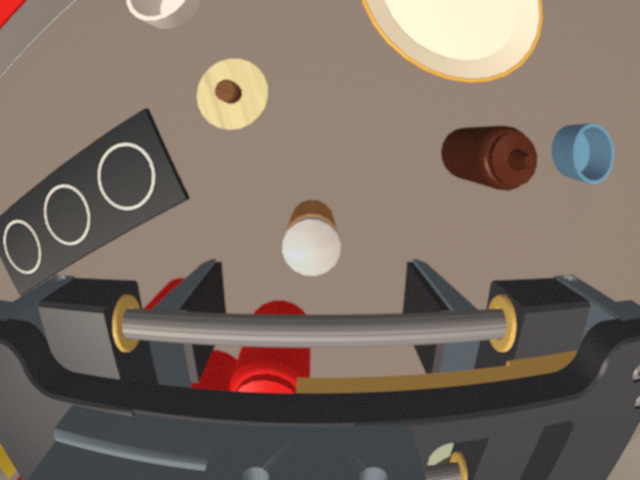

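The wrist view shows the mill head at (311,247) between the jaws, with the lid knob at (228,91) and the slate rings at (126,176), (66,214) and (22,247). I'll cross-check these.

```bash
python3 - <<'E'
from h import *
f=grab('wrist')
for n,u,v,z in [('mill',311,247,92),('knob',230,90,36),('disc',233,93,11),('r2',126.5,176,10),('r1',67,214,10),('brown tip',520,158,118),('ram',588,153,42)]: print(n,onz(f,u,v,z,True).round(1))
E
```

```text
mill [4.364e+02 2.000e-01]
knob [ 5.729e+02 -2.000e-01]
disc [574.9   1.9]
r2 [568.1 134. ]
r1 [577.5 223. ]
brown tip [ 426.7 -156.2]
ram [ 371.  -275.9]
```

```bash
python3 -m inch '[{"x":0,"y":0,"z":2,"yaw":0,"gripper":1},{"x":0,"y":0,"z":2,"yaw":0,"gripper":1},{"x":0,"y":0,"z":2,"yaw":0,"gripper":1},{"x":0,"y":0,"z":2,"yaw":0,"gripper":1},{"x":0,"y":0,"z":2,"yaw":0,"gripper":1},{"x":0,"y":0,"z":2,"yaw":0,"gripper":1},{"x":0,"y":0,"z":1.8,"yaw":0,"gripper":1},{"x":0,"y":0,"z":1,"yaw":0,"gripper":1},{"x":0,"y":0,"z":0,"yaw":0,"gripper":1}]' 20
python3 -m inch '[{"x":0,"y":0,"z":0,"yaw":0,"gripper":-1},{"x":0,"y":0,"z":0,"yaw":0,"gripper":-1},{"x":0,"y":0,"z":0,"yaw":0,"gripper":-1},{"x":0,"y":0,"z":0,"yaw":0,"gripper":-1},{"x":0,"y":0,"z":0,"yaw":0,"gripper":-1},{"x":0,"y":0,"z":0,"yaw":0,"gripper":-1},{"x":0,"y":0,"z":0,"yaw":0,"gripper":-1},{"x":0,"y":0,"z":0,"yaw":0,"gripper":-1}]' 20
```

```text
time_s: 3.87
ee_pos: [435.3, -0.8, 46.7]
ee_rot: [179.9, 0.2, -29.8]
force: [-1.2, 0.2, -0.1]
gripper_width: 91.1
time_s: 4.53
ee_pos: [436.3, -0.5, 48.1]
ee_rot: [-180.0, -0.0, -29.8]
force: [-1.1, -0.1, 1.4]
gripper_width: 41.4
```

```bash
python3 -m inch '[{"x":0,"y":0,"z":-1,"yaw":0,"gripper":-1},{"x":0,"y":0,"z":-2,"yaw":0,"gripper":-1},{"x":0,"y":0,"z":-2,"yaw":0,"gripper":-1},{"x":0,"y":0,"z":-2,"yaw":0,"gripper":-1},{"x":0,"y":0,"z":-2,"yaw":0,"gripper":-1},{"x":0,"y":0,"z":-2,"yaw":0,"gripper":-1},{"x":0,"y":0,"z":0,"yaw":-1,"gripper":-1},{"x":0,"y":0,"z":0,"yaw":-1,"gripper":-1},{"x":0,"y":0,"z":0,"yaw":-1,"gripper":-1},{"x":0,"y":0,"z":0,"yaw":-1,"gripper":-1},{"x":0,"y":0,"z":0,"yaw":-1,"gripper":-1},{"x":0,"y":0,"z":0,"yaw":-1,"gripper":-1}]'
python3 -m inch '[{"x":1,"y":-1,"z":0,"yaw":0,"gripper":-1},{"x":1.5,"y":-2.2,"z":0,"yaw":0,"gripper":-1},{"x":1.5,"y":-2.2,"z":0,"yaw":0,"gripper":-1},{"x":1.5,"y":-2.2,"z":0,"yaw":0,"gripper":-1},{"x":1.5,"y":-2.2,"z":0,"yaw":0,"gripper":-1},{"x":1.5,"y":-2.2,"z":0,"yaw":0,"gripper":-1},{"x":1.5,"y":-2.2,"z":0,"yaw":0,"gripper":-1},{"x":1.5,"y":-2.2,"z":0,"yaw":0,"gripper":-1},{"x":1.5,"y":-2.2,"z":0,"yaw":0,"gripper":-1},{"x":1,"y":-2.2,"z":0,"yaw":0,"gripper":-1},{"x":0,"y":-1.5,"z":0,"yaw":0,"gripper":-1},{"x":0,"y":0,"z":0,"yaw":0,"gripper":-1}]'
```

```text
time_s: 5.53
ee_pos: [435.6, -0.5, 157.6]
ee_rot: [180.0, 0.1, 0.4]
force: [-0.2, -0.1, -1.9]
gripper_width: 41.7
time_s: 6.53
ee_pos: [575.3, 226.3, 157.0]
ee_rot: [-179.9, 0.1, 0.3]
force: [-1.1, 0.4, -1.4]
gripper_width: 41.3
```

```bash
python3 -m inch '[{"x":0.3,"y":0.2,"z":1.5,"yaw":0,"gripper":-1},{"x":0,"y":0,"z":2,"yaw":0,"gripper":-1},{"x":0,"y":0,"z":2,"yaw":0,"gripper":-1},{"x":0,"y":0,"z":2,"yaw":0,"gripper":-1},{"x":0,"y":0,"z":1,"yaw":0,"gripper":-1},{"x":0,"y":0,"z":0.5,"yaw":0,"gripper":-1},{"x":0,"y":0,"z":0.5,"yaw":0,"gripper":-1},{"x":0,"y":0,"z":0.3,"yaw":0,"gripper":-1},{"x":0,"y":0,"z":0,"yaw":0,"gripper":-1},{"x":0,"y":0,"z":0,"yaw":0,"gripper":-1}]'
```

```text
time_s: 7.37
ee_pos: [578.9, 221.0, 60.7]
ee_rot: [-180.0, -0.1, 0.2]
force: [0.5, 0.2, -1.3]
gripper_width: 41.6
```

```bash
python3 -m inch '[{"x":0,"y":-0.2,"z":0.2,"yaw":0,"gripper":-1},{"x":0,"y":0,"z":0,"yaw":0,"gripper":-1},{"x":0,"y":0,"z":0,"yaw":0,"gripper":0.4},{"x":0,"y":0,"z":0,"yaw":0,"gripper":0.4},{"x":0,"y":0,"z":0,"yaw":0,"gripper":0.4},{"x":0,"y":0,"z":0,"yaw":0,"gripper":0.4}]'
python3 -m inch '[{"x":0,"y":0,"z":-1,"yaw":0,"gripper":0.4},{"x":0,"y":0,"z":-2,"yaw":0,"gripper":0.4},{"x":0,"y":0,"z":-3,"yaw":0,"gripper":0.4},{"x":0,"y":0,"z":-3,"yaw":0,"gripper":0.4},{"x":0,"y":0,"z":-3,"yaw":0,"gripper":0.4},{"x":0,"y":0,"z":-3,"yaw":0,"gripper":0.4},{"x":0,"y":0,"z":-2,"yaw":0,"gripper":0.4},{"x":0,"y":0,"z":0,"yaw":0,"gripper":0.4},{"x":0,"y":0,"z":0,"yaw":0,"gripper":0.4}]'
python3 - <<'E'
from h import *
save(grab('wrist'),'w2.png')
E
```

```text
time_s: 7.87
ee_pos: [578.7, 222.9, 58.3]
ee_rot: [-180.0, -0.0, 0.2]
force: [0.2, -0.4, 0.4]
gripper_width: 62.8
time_s: 8.62
ee_pos: [578.9, 223.0, 229.8]
ee_rot: [-179.9, -0.2, 0.2]
force: [-0.6, -0.2, -0.1]
gripper_width: 63.8
```

View pics/w2.png

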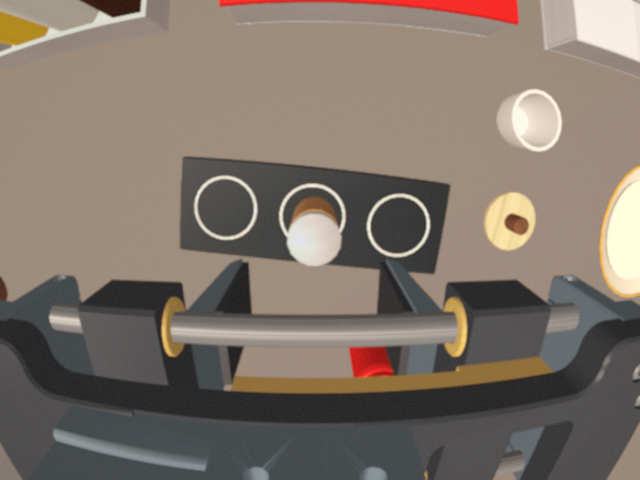

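The mill stands upright on the middle ring (base about (313,213), ring centre (312,216)). Next is the red bottle.

```bash
python3 -m inch '[{"x":-2,"y":1,"z":0,"yaw":0,"gripper":1},{"x":-3,"y":1.3,"z":0,"yaw":0,"gripper":1},{"x":-3,"y":1.3,"z":0,"yaw":0,"gripper":1},{"x":-3,"y":1.3,"z":0,"yaw":0,"gripper":1},{"x":-3,"y":1.3,"z":0,"yaw":0,"gripper":1},{"x":-0.9,"y":0.5,"z":0,"yaw":-1,"gripper":1},{"x":0,"y":0,"z":0,"yaw":-1,"gripper":1},{"x":0,"y":0,"z":0,"yaw":0,"gripper":1},{"x":0,"y":0,"z":0,"yaw":0,"gripper":1}]'
python3 - <<'E'
from h import *
f=grab('wrist');m=cv2.inRange(cv2.cvtColor(f['pixels'],cv2.COLOR_RGB2HSV),(0,180,80),(6,255,255)); k,l,s,c=cv2.connectedComponentsWithStats(m); print(s[s[:,4]>100],c[s[:,4]>100])
save(f,'w3.png')
E
```

```text
time_s: 9.42
ee_pos: [429.1, 155.2, 226.9]
ee_rot: [180.0, 0.1, 10.0]
force: [0.1, 0.6, 0.3]
gripper_width: 91.3
[[     0      0    640    480 295558]
 [   280    189     60     72   3276]
 [   236    265     68     49   2507]
 [   337    265     66     49   2517]
 [   229    346     71     33   1690]
 [   345    346     71     31   1647]] [[319.5672017  237.39727905]
 [309.8476801  225.76129426]
 [273.00598325 292.35620263]
 [367.35995232 292.05442988]
 [263.19704142 360.34201183]
 [381.16575592 359.26593807]]
```

View pics/w3.png

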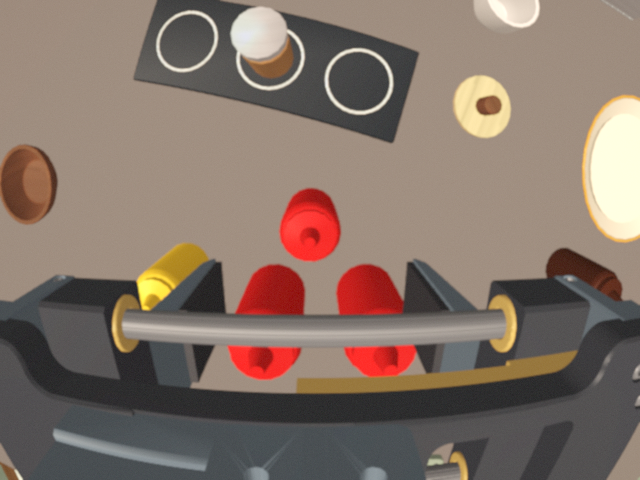

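The small red bottle is at (310,230), centred between the jaws, with the two big ones behind at (265,320) and (375,320). Descending.

```bash
python3 -m inch '[{"x":0.1,"y":0,"z":2,"yaw":0,"gripper":1},{"x":0,"y":0,"z":2,"yaw":0,"gripper":1},{"x":0,"y":0,"z":2,"yaw":0,"gripper":1},{"x":0,"y":0,"z":2,"yaw":0,"gripper":1},{"x":0,"y":0,"z":2,"yaw":0,"gripper":1},{"x":0,"y":0,"z":2,"yaw":0,"gripper":1},{"x":0,"y":0,"z":2,"yaw":0,"gripper":1},{"x":0,"y":0,"z":1.2,"yaw":0,"gripper":1},{"x":0,"y":0,"z":0,"yaw":0,"gripper":1}]' 20
python3 -m inch '[{"x":0,"y":0,"z":0,"yaw":0,"gripper":-1},{"x":0,"y":0,"z":0,"yaw":0,"gripper":-1},{"x":0,"y":0,"z":0,"yaw":0,"gripper":-1},{"x":0,"y":0,"z":0,"yaw":0,"gripper":-1},{"x":0,"y":0,"z":0,"yaw":0,"gripper":-1},{"x":0,"y":0,"z":0,"yaw":0,"gripper":-1},{"x":0,"y":0,"z":0,"yaw":0,"gripper":-1},{"x":0,"y":0,"z":0,"yaw":0,"gripper":-1}]'
python3 -m inch '[{"x":0,"y":0,"z":-1,"yaw":0,"gripper":-1},{"x":0,"y":0,"z":-2,"yaw":0,"gripper":-1},{"x":0,"y":0,"z":-2,"yaw":0,"gripper":-1},{"x":0,"y":0,"z":-2,"yaw":0,"gripper":-1},{"x":0,"y":0,"z":-2,"yaw":0,"gripper":-1},{"x":0,"y":0,"z":-1,"yaw":1,"gripper":-1},{"x":0,"y":0,"z":0,"yaw":1,"gripper":-1},{"x":0,"y":0,"z":0,"yaw":0,"gripper":-1},{"x":0,"y":0,"z":0,"yaw":0,"gripper":-1}]'
```

```text
time_s: 10.22
ee_pos: [428.9, 155.1, 73.0]
ee_rot: [179.9, 0.4, 10.1]
force: [-0.2, -0.0, -0.2]
gripper_width: 91.2
time_s: 10.88
ee_pos: [431.0, 155.9, 76.4]
ee_rot: [-180.0, -0.1, 10.2]
force: [-0.6, 1.7, 1.8]
gripper_width: 49.8
time_s: 11.63
ee_pos: [430.0, 155.3, 175.4]
ee_rot: [180.0, 0.1, 0.3]
force: [-1.0, -0.1, -2.9]
gripper_width: 49.8
```

```bash
python3 -m inch '[{"x":1,"y":0.3,"z":0,"yaw":0,"gripper":-1},{"x":2,"y":0.3,"z":0,"yaw":0,"gripper":-1},{"x":2,"y":0.3,"z":0,"yaw":0,"gripper":-1},{"x":2,"y":0.3,"z":0,"yaw":0,"gripper":-1},{"x":2,"y":0.3,"z":0,"yaw":0,"gripper":-1},{"x":2,"y":0.3,"z":0,"yaw":0,"gripper":-1},{"x":2,"y":0.3,"z":0,"yaw":0,"gripper":-1},{"x":0.9,"y":0,"z":0,"yaw":0,"gripper":-1},{"x":0,"y":0,"z":0,"yaw":0,"gripper":-1},{"x":0,"y":0,"z":0,"yaw":0,"gripper":-1}]'
python3 -m inch '[{"x":0,"y":0,"z":1.5,"yaw":0,"gripper":-1},{"x":0,"y":0,"z":2,"yaw":0,"gripper":-1},{"x":0,"y":0,"z":2,"yaw":0,"gripper":-1},{"x":0,"y":0,"z":1,"yaw":0,"gripper":-1},{"x":0,"y":0,"z":0.6,"yaw":0,"gripper":-1},{"x":0,"y":0,"z":0.6,"yaw":0,"gripper":-1},{"x":0,"y":0,"z":0.6,"yaw":0,"gripper":-1},{"x":0,"y":0,"z":0,"yaw":0,"gripper":-1},{"x":0,"y":0,"z":0,"yaw":0,"gripper":-1},{"x":0,"y":0,"z":0,"yaw":0,"gripper":-1}]'
```

```text
time_s: 12.47
ee_pos: [569.1, 134.8, 174.9]
ee_rot: [180.0, 0.2, 0.2]
force: [-1.0, -0.1, -2.2]
gripper_width: 50.0
time_s: 13.3
ee_pos: [570.2, 135.1, 93.6]
ee_rot: [-180.0, -0.1, 0.2]
force: [0.6, -0.4, -2.3]
gripper_width: 49.9
```

```bash
python3 -m inch '[{"x":0,"y":0.1,"z":0.4,"yaw":0,"gripper":-1},{"x":0,"y":0,"z":0.3,"yaw":0,"gripper":-1},{"x":0,"y":0,"z":0,"yaw":0,"gripper":-1},{"x":0,"y":0,"z":0,"yaw":0,"gripper":-1},{"x":0,"y":0,"z":0,"yaw":0,"gripper":-1}]'
```

```text
time_s: 13.72
ee_pos: [569.9, 134.1, 86.0]
ee_rot: [-180.0, -0.0, 0.2]
force: [0.3, 0.8, -0.2]
gripper_width: 49.7
```

```bash
python3 -m inch '[{"x":0,"y":0,"z":0,"yaw":0,"gripper":0.45},{"x":0,"y":0,"z":0,"yaw":0,"gripper":0.45},{"x":0,"y":0,"z":0,"yaw":0,"gripper":0.45},{"x":0,"y":0,"z":-1,"yaw":0,"gripper":0.45},{"x":0,"y":0,"z":-2,"yaw":0,"gripper":0.45},{"x":0,"y":0,"z":-3,"yaw":0,"gripper":0.45},{"x":0,"y":0,"z":-3,"yaw":0,"gripper":0.45},{"x":0,"y":0,"z":-3,"yaw":0,"gripper":0.45},{"x":0,"y":0,"z":-3,"yaw":0,"gripper":0.45}]'
python3 -m inch '[{"x":-1.4,"y":1.3,"z":0,"yaw":0,"gripper":1},{"x":-1.4,"y":2.8,"z":0,"yaw":0,"gripper":1},{"x":-1.4,"y":2.8,"z":0,"yaw":0,"gripper":1},{"x":-1.4,"y":2.8,"z":0,"yaw":0,"gripper":1},{"x":-1.4,"y":2.8,"z":0,"yaw":0,"gripper":1},{"x":-1.4,"y":2.8,"z":0,"yaw":0,"gripper":1},{"x":-1.4,"y":2.8,"z":0,"yaw":0,"gripper":1},{"x":-1.4,"y":2.8,"z":0,"yaw":0,"gripper":1},{"x":-1.4,"y":2.8,"z":0,"yaw":0,"gripper":1},{"x":-1.4,"y":2.8,"z":0,"yaw":0,"gripper":1},{"x":-0.7,"y":2.8,"z":0,"yaw":0,"gripper":1},{"x":0,"y":0,"z":0,"yaw":0,"gripper":1}]'
python3 -m inch '[{"x":0,"y":0,"z":1,"yaw":0,"gripper":1},{"x":0,"y":0,"z":0,"yaw":0,"gripper":1},{"x":0,"y":0,"z":0,"yaw":0,"gripper":1}]'
python3 - <<'E'
from h import *
f=grab('wrist')
save(f,'w4.png')
E
```

```text
time_s: 14.47
ee_pos: [569.5, 133.9, 238.3]
ee_rot: [180.0, -0.0, 0.2]
force: [1.5, 0.1, 0.1]
gripper_width: 66.1
time_s: 15.47
ee_pos: [422.3, -163.1, 237.0]
ee_rot: [179.8, -0.1, -0.1]
force: [-0.6, 0.0, 0.3]
gripper_width: 91.2
time_s: 15.72
ee_pos: [423.5, -159.0, 226.2]
ee_rot: [-180.0, 0.0, 0.2]
force: [0.0, 0.1, -0.2]
gripper_width: 91.1
```

View pics/w4.png

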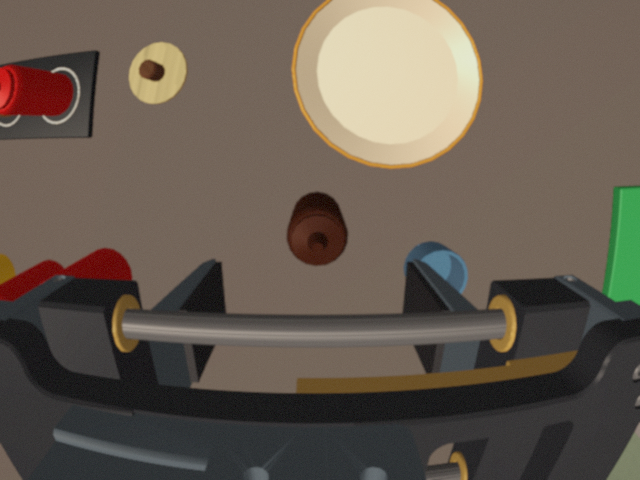

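The brown bottle's nozzle is at (318,240), centred within about 2 mm, and red stands on its ring on the left. Grasping.

```bash
python3 -m inch '[{"x":0,"y":0.1,"z":2,"yaw":0,"gripper":1},{"x":0,"y":0,"z":2,"yaw":0,"gripper":1},{"x":0,"y":0,"z":2,"yaw":0,"gripper":1},{"x":0,"y":0,"z":2,"yaw":0,"gripper":1},{"x":0,"y":0,"z":2,"yaw":0,"gripper":1},{"x":0,"y":0,"z":2,"yaw":0,"gripper":1},{"x":0,"y":0,"z":2,"yaw":0,"gripper":1},{"x":0,"y":0,"z":1.1,"yaw":0,"gripper":1},{"x":0,"y":0,"z":0,"yaw":0,"gripper":1}]' 20
python3 -m inch '[{"x":0,"y":0,"z":0,"yaw":0,"gripper":-1},{"x":0,"y":0,"z":0,"yaw":0,"gripper":-1},{"x":0,"y":0,"z":0,"yaw":0,"gripper":-1},{"x":0,"y":0,"z":0,"yaw":0,"gripper":-1},{"x":0,"y":0,"z":0,"yaw":0,"gripper":-1},{"x":0,"y":0,"z":0,"yaw":0,"gripper":-1},{"x":0,"y":0,"z":0,"yaw":0,"gripper":-1},{"x":0,"y":0,"z":0,"yaw":0,"gripper":-1}]'
python3 -m inch '[{"x":0,"y":0,"z":-1,"yaw":0,"gripper":-1},{"x":0,"y":0,"z":-2,"yaw":0,"gripper":-1},{"x":0,"y":0,"z":-2,"yaw":0,"gripper":-1},{"x":0,"y":0,"z":-2,"yaw":0,"gripper":-1},{"x":0,"y":0,"z":-2,"yaw":0,"gripper":-1},{"x":0,"y":0,"z":-2,"yaw":0,"gripper":-1},{"x":0,"y":0,"z":-2,"yaw":0,"gripper":-1},{"x":0,"y":0,"z":-2,"yaw":0,"gripper":-1},{"x":0,"y":0,"z":-2,"yaw":0,"gripper":-1},{"x":0,"y":0,"z":0,"yaw":0,"gripper":-1},{"x":0,"y":0,"z":0,"yaw":0,"gripper":-1}]'
```

```text
time_s: 16.52
ee_pos: [422.7, -159.3, 73.3]
ee_rot: [-179.9, 0.2, 0.2]
force: [-0.4, -0.3, 0.3]
gripper_width: 91.0
time_s: 17.18
ee_pos: [423.8, -160.6, 75.2]
ee_rot: [180.0, -0.0, 0.2]
force: [0.5, -0.2, 2.4]
gripper_width: 49.3
time_s: 18.1
ee_pos: [423.7, -160.5, 245.1]
ee_rot: [180.0, -0.1, 0.2]
force: [-0.3, -0.1, -2.7]
gripper_width: 49.6
```

```bash
python3 -m inch '[{"x":0.9,"y":-1.2,"z":0,"yaw":0,"gripper":-1},{"x":0.9,"y":-2.4,"z":0,"yaw":0,"gripper":-1},{"x":0.9,"y":-2.4,"z":0,"yaw":0,"gripper":-1},{"x":0.9,"y":-2.4,"z":0,"yaw":0,"gripper":-1},{"x":0.9,"y":-2.4,"z":0,"yaw":0,"gripper":-1},{"x":0.9,"y":-2.4,"z":0,"yaw":0,"gripper":-1},{"x":0.9,"y":-2.4,"z":0,"yaw":0,"gripper":-1},{"x":0.9,"y":-2.4,"z":0,"yaw":0,"gripper":-1},{"x":0.9,"y":-2.4,"z":0,"yaw":0,"gripper":-1},{"x":0.9,"y":-2.4,"z":0,"yaw":0,"gripper":-1},{"x":0.9,"y":-2.4,"z":0,"yaw":0,"gripper":-1},{"x":0.9,"y":-2.4,"z":0,"yaw":0,"gripper":-1}]'
python3 -m inch '[{"x":0.9,"y":-2.4,"z":0,"yaw":0,"gripper":-1},{"x":0.9,"y":-2.4,"z":0,"yaw":0,"gripper":-1},{"x":0.9,"y":-2.4,"z":0,"yaw":0,"gripper":-1},{"x":0.9,"y":-2.4,"z":0,"yaw":0,"gripper":-1},{"x":0.9,"y":-2.4,"z":0,"yaw":0,"gripper":-1},{"x":0.9,"y":-2.4,"z":0,"yaw":0,"gripper":-1},{"x":0.2,"y":-2.4,"z":0,"yaw":0,"gripper":-1},{"x":0,"y":-2,"z":0,"yaw":0,"gripper":-1},{"x":0,"y":-1,"z":0,"yaw":0,"gripper":-1},{"x":0,"y":0,"z":0,"yaw":0,"gripper":-1},{"x":0,"y":0,"z":0,"yaw":0,"gripper":-1},{"x":0,"y":0,"z":0,"yaw":0,"gripper":-1}]'
```

```text
time_s: 19.1
ee_pos: [529.9, 117.0, 242.5]
ee_rot: [179.9, 0.2, 0.2]
force: [0.1, -0.4, -1.8]
gripper_width: 49.6
time_s: 20.1
ee_pos: [585.9, 312.8, 244.2]
ee_rot: [179.9, 0.1, 0.1]
force: [0.2, -0.0, -2.3]
gripper_width: 49.3
```

```bash
python3 -m inch '[{"x":0.2,"y":0,"z":1.5,"yaw":0,"gripper":-1},{"x":0,"y":0,"z":2.5,"yaw":0,"gripper":-1},{"x":0,"y":0,"z":2.5,"yaw":0,"gripper":-1},{"x":0,"y":0,"z":2.5,"yaw":0,"gripper":-1},{"x":0,"y":0,"z":2.5,"yaw":0,"gripper":-1},{"x":0,"y":0,"z":1.5,"yaw":0,"gripper":-1},{"x":0,"y":0,"z":1,"yaw":0,"gripper":-1},{"x":0,"y":0,"z":0.6,"yaw":0,"gripper":-1},{"x":0,"y":0,"z":0.5,"yaw":0,"gripper":-1},{"x":0,"y":0,"z":0,"yaw":0,"gripper":-1},{"x":0,"y":0,"z":0,"yaw":0,"gripper":-1},{"x":0,"y":0,"z":0,"yaw":0,"gripper":-1}]'
```

```text
time_s: 21.1
ee_pos: [588.8, 314.3, 95.1]
ee_rot: [-179.9, -0.1, 0.2]
force: [-0.0, -0.5, -1.9]
gripper_width: 49.5
```

```bash
python3 -m inch '[{"x":0,"y":0.1,"z":0.5,"yaw":0,"gripper":-1},{"x":0,"y":0,"z":0.3,"yaw":0,"gripper":-1},{"x":0,"y":0,"z":0.1,"yaw":0,"gripper":-1},{"x":0,"y":0,"z":0,"yaw":0,"gripper":-1},{"x":0,"y":0,"z":0,"yaw":0,"gripper":-1}]'
```

```text
time_s: 21.52
ee_pos: [588.2, 313.0, 85.3]
ee_rot: [180.0, -0.0, 0.2]
force: [-0.5, -1.6, 2.2]
gripper_width: 49.3
```

```bash
python3 -m inch '[{"x":0,"y":0,"z":0,"yaw":0,"gripper":0.45},{"x":0,"y":0,"z":0,"yaw":0,"gripper":0.45},{"x":0,"y":0,"z":0,"yaw":0,"gripper":0.45},{"x":0,"y":0,"z":-1,"yaw":0,"gripper":0.45},{"x":0,"y":0,"z":-2,"yaw":0,"gripper":0.45},{"x":0,"y":0,"z":-3,"yaw":0,"gripper":0.45},{"x":0,"y":0,"z":-3,"yaw":0,"gripper":0.45},{"x":0,"y":0,"z":-3,"yaw":0,"gripper":0.45},{"x":0,"y":0,"z":-3,"yaw":0,"gripper":0.45},{"x":0,"y":0,"z":-1,"yaw":0,"gripper":0.45}]'
python3 -m inch '[{"x":-1.1,"y":1.5,"z":0,"yaw":0,"gripper":1},{"x":-1.1,"y":3,"z":0,"yaw":0,"gripper":1},{"x":-1.1,"y":3,"z":0,"yaw":0,"gripper":1},{"x":-1.1,"y":3,"z":0,"yaw":0,"gripper":1},{"x":-1.1,"y":3,"z":0,"yaw":0,"gripper":1},{"x":-1.1,"y":3,"z":0,"yaw":0,"gripper":1},{"x":-1.1,"y":3,"z":0,"yaw":0,"gripper":1},{"x":-1.1,"y":3,"z":0,"yaw":0,"gripper":1},{"x":-1.1,"y":3,"z":0,"yaw":0,"gripper":1},{"x":-1.1,"y":3,"z":0,"yaw":0,"gripper":1},{"x":-1.1,"y":3,"z":0,"yaw":0,"gripper":1},{"x":-1.1,"y":3,"z":0,"yaw":0,"gripper":1}]'
python3 -m inch '[{"x":-1.1,"y":3,"z":0,"yaw":0,"gripper":1},{"x":-1.1,"y":3,"z":0,"yaw":0,"gripper":1},{"x":-1.1,"y":3,"z":0,"yaw":0,"gripper":1},{"x":-1.1,"y":3,"z":0,"yaw":0,"gripper":1},{"x":-1.1,"y":3,"z":0,"yaw":0,"gripper":1},{"x":-1.1,"y":3,"z":0,"yaw":0,"gripper":1},{"x":-1.1,"y":3,"z":0,"yaw":0,"gripper":1},{"x":-1.1,"y":3,"z":0,"yaw":0,"gripper":1},{"x":0,"y":1,"z":0,"yaw":0,"gripper":1},{"x":0,"y":0,"z":0,"yaw":0,"gripper":1},{"x":0,"y":0,"z":0,"yaw":0,"gripper":1},{"x":0,"y":0,"z":0,"yaw":0,"gripper":1}]'
python3 - <<'E'
from h import *
f=grab('wrist'); m=cv2.inRange(cv2.cvtColor(f['pixels'],cv2.COLOR_RGB2HSV),(95,100,40),(115,255,255));k,l,s,c=cv2.connectedComponentsWithStats(m); i=1+np.argmax(s[1:,4]); print(s[i],c[i],onz(f,*c[i],42,True))
save(f,'w5.png')
T=grab('top'); save(T,'c2.png',(200,160,520,340),2.4)
E
```

```text
time_s: 22.35
ee_pos: [589.8, 314.1, 251.2]
ee_rot: [-179.7, -0.5, 0.2]
force: [-0.3, 0.2, 0.5]
gripper_width: 66.4
time_s: 23.35
ee_pos: [456.2, -33.5, 244.8]
ee_rot: [180.0, 0.0, 0.2]
force: [0.1, -0.5, 0.4]
gripper_width: 91.3
time_s: 24.35
ee_pos: [370.2, -281.4, 244.7]
ee_rot: [-179.9, 0.0, 0.2]
force: [-1.0, 0.4, 0.2]
gripper_width: 91.4
[ 291  190   56   49 1202] [318.14392679 213.10815308] [ 374.63234525 -285.31415171]
```

View pics/w5.png

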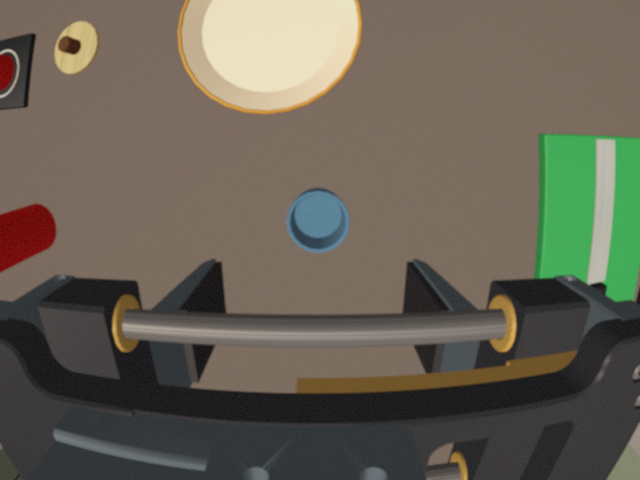

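View pics/c2.png

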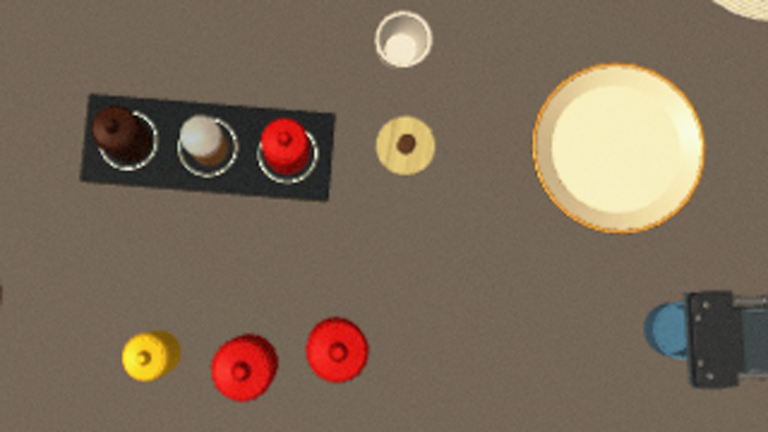

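The wrist view shows the ramekin rim centred at (318,221), giving about (368,−283). The top crop shows brown, mill and red standing on their rings in the right order. Grasping the ramekin.

```bash
python3 -m inch '[{"x":-0.2,"y":0.2,"z":2.4,"yaw":0,"gripper":1},{"x":0,"y":0,"z":2.5,"yaw":0,"gripper":1},{"x":0,"y":0,"z":2.5,"yaw":0,"gripper":1},{"x":0,"y":0,"z":2.5,"yaw":0,"gripper":1},{"x":0,"y":0,"z":2.5,"yaw":0,"gripper":1},{"x":0,"y":0,"z":2.5,"yaw":0,"gripper":1},{"x":0,"y":0,"z":2.5,"yaw":0,"gripper":1},{"x":0,"y":0,"z":2,"yaw":0,"gripper":1},{"x":0,"y":0,"z":1.3,"yaw":0,"gripper":1},{"x":0,"y":0,"z":0.7,"yaw":0,"gripper":1},{"x":0,"y":0,"z":0,"yaw":0,"gripper":1},{"x":0,"y":0,"z":0,"yaw":0,"gripper":1}]' 20
python3 -m inch '[{"x":0,"y":0,"z":0,"yaw":0,"gripper":-1},{"x":0,"y":0,"z":0,"yaw":0,"gripper":-1},{"x":0,"y":0,"z":0,"yaw":0,"gripper":-1},{"x":0,"y":0,"z":0,"yaw":0,"gripper":-1},{"x":0,"y":0,"z":0,"yaw":0,"gripper":-1},{"x":0,"y":0,"z":0,"yaw":0,"gripper":-1},{"x":0,"y":0,"z":0,"yaw":0,"gripper":-1}]'
python3 -m inch '[{"x":0,"y":0,"z":-1,"yaw":0,"gripper":-1},{"x":0,"y":0,"z":-1,"yaw":0,"gripper":-1},{"x":0,"y":0,"z":-2,"yaw":0,"gripper":-1},{"x":0,"y":0,"z":-2,"yaw":0,"gripper":-1},{"x":0,"y":0,"z":-1,"yaw":0,"gripper":-1},{"x":0,"y":0,"z":0,"yaw":0,"gripper":-1},{"x":0,"y":0,"z":0,"yaw":0,"gripper":-1}]'
```

```text
time_s: 25.45
ee_pos: [368.6, -284.3, 31.3]
ee_rot: [180.0, -0.0, 0.2]
force: [0.4, -0.1, 1.1]
gripper_width: 91.0
time_s: 26.03
ee_pos: [368.2, -284.9, 31.4]
ee_rot: [180.0, -0.0, 0.2]
force: [0.2, 0.6, 4.1]
gripper_width: 61.6
time_s: 26.62
ee_pos: [367.9, -284.5, 100.9]
ee_rot: [180.0, -0.0, 0.2]
force: [-0.1, 0.4, -2.1]
gripper_width: 61.3
```

```bash
python3 -m inch '[{"x":1.2,"y":-0.4,"z":0,"yaw":0,"gripper":-1},{"x":2.2,"y":-0.5,"z":0,"yaw":0,"gripper":-1},{"x":2.2,"y":-0.5,"z":0,"yaw":0,"gripper":-1},{"x":2.2,"y":-0.5,"z":0,"yaw":0,"gripper":-1},{"x":2.2,"y":-0.5,"z":0,"yaw":0,"gripper":-1},{"x":2.2,"y":-0.5,"z":0,"yaw":0,"gripper":-1},{"x":2.2,"y":-0.5,"z":0,"yaw":0,"gripper":-1},{"x":2.2,"y":-0.5,"z":0,"yaw":0,"gripper":-1},{"x":2.2,"y":-0.5,"z":0,"yaw":0,"gripper":-1},{"x":1.2,"y":-0.5,"z":0,"yaw":0,"gripper":-1},{"x":0,"y":0,"z":0,"yaw":0,"gripper":-1},{"x":0,"y":0,"z":0,"yaw":0,"gripper":-1}]'
python3 -m inch '[{"x":0,"y":0,"z":1,"yaw":0,"gripper":-1},{"x":0,"y":0,"z":1.5,"yaw":0,"gripper":-1},{"x":0,"y":0,"z":1.5,"yaw":0,"gripper":-1},{"x":0,"y":0,"z":1,"yaw":0,"gripper":-1},{"x":0,"y":0,"z":0.6,"yaw":0,"gripper":-1},{"x":0,"y":0,"z":0.2,"yaw":0,"gripper":-1},{"x":0,"y":0,"z":0,"yaw":0,"gripper":-1},{"x":0,"y":0,"z":0,"yaw":0,"gripper":-1},{"x":0,"y":0,"z":0,"yaw":0,"gripper":-1}]'
```

```text
time_s: 27.62
ee_pos: [567.4, -234.1, 99.6]
ee_rot: [-180.0, 0.2, 0.2]
force: [0.2, 0.0, -0.9]
gripper_width: 61.3
time_s: 28.37
ee_pos: [568.3, -235.3, 43.8]
ee_rot: [180.0, -0.1, 0.2]
force: [-0.9, -0.2, -0.7]
gripper_width: 61.4
```

```bash
python3 -m inch '[{"x":0,"y":0,"z":0.3,"yaw":0,"gripper":-1},{"x":0,"y":0,"z":0.1,"yaw":0,"gripper":-1},{"x":0,"y":0,"z":0,"yaw":0,"gripper":-1},{"x":0,"y":0,"z":0,"yaw":0,"gripper":-1},{"x":0,"y":0,"z":0,"yaw":0,"gripper":-1}]'
```

```text
time_s: 28.78
ee_pos: [568.1, -235.1, 39.5]
ee_rot: [180.0, -0.0, 0.2]
force: [-0.1, -0.9, 3.5]
gripper_width: 61.9
```

```bash
python3 -m inch '[{"x":0,"y":0,"z":0,"yaw":0,"gripper":0.8},{"x":0,"y":0,"z":0,"yaw":0,"gripper":0.8},{"x":0,"y":0,"z":0,"yaw":0,"gripper":0.8},{"x":0,"y":0,"z":-1,"yaw":0,"gripper":0.8},{"x":0,"y":0,"z":-2,"yaw":0,"gripper":0.8},{"x":0,"y":0,"z":-3,"yaw":0,"gripper":0.8},{"x":0,"y":0,"z":-3,"yaw":0,"gripper":0.8},{"x":0,"y":0,"z":-3,"yaw":0,"gripper":0.8},{"x":0,"y":0,"z":-3,"yaw":0,"gripper":0.4}]'
python3 -m inch '[{"x":0,"y":-1.6,"z":0,"yaw":0,"gripper":0.2},{"x":0,"y":-2.5,"z":0,"yaw":0,"gripper":0.2},{"x":0,"y":-2.5,"z":0,"yaw":0,"gripper":0.2},{"x":0,"y":-2.5,"z":0,"yaw":0,"gripper":0.2},{"x":0,"y":-2.5,"z":0,"yaw":0,"gripper":0.2},{"x":0.6,"y":-2.5,"z":0,"yaw":0,"gripper":0.2},{"x":0,"y":-2.5,"z":0,"yaw":0,"gripper":0.2},{"x":0,"y":-2.5,"z":0,"yaw":0,"gripper":0.2},{"x":0,"y":-2.5,"z":0,"yaw":0,"gripper":0.2},{"x":0,"y":-2,"z":0,"yaw":0,"gripper":0.2},{"x":0,"y":0,"z":0,"yaw":0,"gripper":0.2},{"x":0,"y":0,"z":0,"yaw":0,"gripper":0.2}]'
python3 - <<'E'
from h import *
f=grab('wrist'); T=grab('top')
hsv=cv2.cvtColor(T['pixels'],cv2.COLOR_RGB2HSV); b=cv2.inRange(hsv,(95,90,40),(118,255,255)); b[:,:415]=0;b[:,500:]=0;b[:180]=0;b[262:]=0
k,l,s,c=cv2.connectedComponentsWithStats(b); i=1+np.argmax(s[1:,4]); q=s[i]; cen=q[:2]+(q[2:4]-1)/2; print('ram',q,cen,onz(T,*cen,46).round(1))
m=((hsv[...,2]>150)&(hsv[...,1]>20)).astype(np.uint8); m[:,:415]=0;m[:,500:]=0;m[:180]=0;m[262:]=0
e=cv2.fitEllipse(max(cv2.findContours(m,0,1)[0],key=len)); print('plate',e,onz(T,*e[0],17).round(1))
a=f['pixels'];t=np.full((480,640,3),0,np.uint8)
im=np.vstack([cv2.resize(a,(480,360)),cv2.resize(T['pixels'][190:260,410:510],(480,336))])[:,:,::-1]
im=np.hstack([cv2.resize(a,(400,300)),cv2.resize(T['pixels'][185:260,410:510],(400,300),interpolation=cv2.INTER_CUBIC)])[:,:,::-1]
cv2.imwrite('pics/m6.png',im)
E
```

```text
time_s: 29.53
ee_pos: [567.6, -234.9, 191.1]
ee_rot: [180.0, -0.0, 0.2]
force: [0.1, 0.0, 0.2]
gripper_width: 77.8
time_s: 30.53
ee_pos: [572.9, 1.9, 189.1]
ee_rot: [180.0, -0.0, 0.3]
force: [-0.1, 0.1, -0.6]
gripper_width: 54.7
ram [448 209  25  23 432] [460. 220.] [ 567.9 -233.1]
plate ((465.2530212402344, 220.43112182617188), (52.279640197753906, 75.1729736328125), 170.83236694335938) [ 570.5 -255.5]
```

View pics/m6.png

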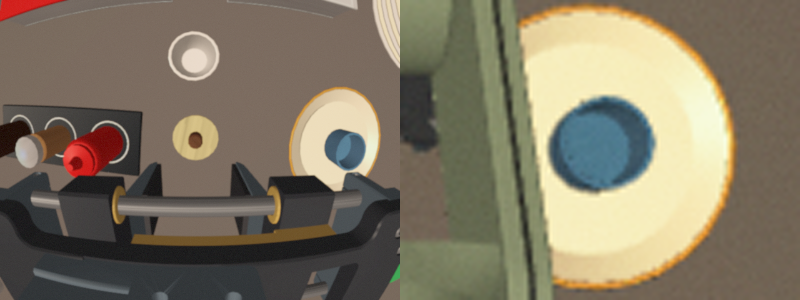

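The ramekin sits in the plate's middle, measured (568,−233) against plate (568,−235). The plate fit in this frame was occluded, so I'm keeping the first one. The lid is ahead with its knob at about (314,222) in the full frame.

```bash
python3 - <<'E'
from h import *
f=grab('wrist'); hsv=cv2.cvtColor(f['pixels'],cv2.COLOR_RGB2HSV)[170:262,260:370]
m=cv2.inRange(hsv,(12,60,140),(32,255,255)); cs=max(cv2.findContours(m,0,1)[0],key=len); e=cv2.fitEllipse(cs); print(e, onz(f,e[0][0]+260,e[0][1]+170,11,True))
k=((hsv[...,2]<110)&(hsv[...,1]>100)).astype(np.uint8); n,l,s,c=cv2.connectedComponentsWithStats(k); i=1+np.argmax(s[1:,4]); print(s[i],c[i]+[260,170],onz(f,*(c[i]+[260,170]),28,True))
E
```

```text
((50.75368118286133, 50.138328552246094), (72.60427856445312, 74.21503448486328), 96.51203918457031) [575.88178744   3.1152734 ]
[ 42  42  19  24 271] [311.95571956 221.73431734] [578.13596555   1.96764879]
```

```bash
python3 -m inch '[{"x":0.3,"y":0,"z":2,"yaw":0,"gripper":0.2},{"x":0,"y":0,"z":2.5,"yaw":0,"gripper":0.2},{"x":0,"y":0,"z":2.5,"yaw":0,"gripper":0.2},{"x":0,"y":0,"z":2.5,"yaw":0,"gripper":0.2},{"x":0,"y":0,"z":2,"yaw":0,"gripper":0.2},{"x":0,"y":0,"z":1.5,"yaw":0,"gripper":0.2},{"x":0,"y":0,"z":1,"yaw":0,"gripper":0.2},{"x":0,"y":0,"z":0.5,"yaw":0,"gripper":0.2},{"x":0,"y":0,"z":0.5,"yaw":0,"gripper":0.2},{"x":0,"y":0,"z":0,"yaw":0,"gripper":0.2},{"x":0,"y":0,"z":0,"yaw":0,"gripper":0.2},{"x":0,"y":0,"z":0,"yaw":0,"gripper":0.2}]' 12
```

```text
time_s: 31.68
ee_pos: [576.8, 1.0, 39.8]
ee_rot: [180.0, -0.1, 0.2]
force: [0.3, -0.4, 0.4]
gripper_width: 55.2
```

```bash
python3 -m inch '[{"x":0,"y":0,"z":0.2,"yaw":0,"gripper":-1},{"x":0,"y":0,"z":0,"yaw":0,"gripper":-1},{"x":0,"y":0,"z":0,"yaw":0,"gripper":-1},{"x":0,"y":0,"z":0,"yaw":0,"gripper":-1},{"x":0,"y":0,"z":0,"yaw":0,"gripper":-1},{"x":0,"y":0,"z":0,"yaw":0,"gripper":-1},{"x":0,"y":0,"z":0,"yaw":0,"gripper":-1},{"x":0,"y":0,"z":0,"yaw":0,"gripper":-1},{"x":0,"y":0,"z":0,"yaw":0,"gripper":-1}]'
python3 -m inch '[{"x":0,"y":0,"z":-1,"yaw":0,"gripper":-1},{"x":0,"y":0,"z":-2,"yaw":0,"gripper":-1},{"x":0,"y":0,"z":-2,"yaw":0,"gripper":-1},{"x":0,"y":0,"z":-2,"yaw":0,"gripper":-1},{"x":0,"y":0,"z":-2,"yaw":0,"gripper":-1},{"x":0,"y":0,"z":-1,"yaw":0,"gripper":-1},{"x":0,"y":0,"z":0,"yaw":0,"gripper":-1},{"x":0,"y":0,"z":0,"yaw":0,"gripper":-1}]'
python3 - <<'E'
from h import *
f=grab('wrist'); save(f,'w7.png',(160,120,480,340),2)
E
```

```text
time_s: 32.43
ee_pos: [576.2, 1.1, 37.0]
ee_rot: [-180.0, -0.0, 0.2]
force: [-1.4, 1.1, 1.5]
gripper_width: 19.3
time_s: 33.1
ee_pos: [576.0, 1.0, 137.1]
ee_rot: [180.0, -0.0, 0.2]
force: [0.5, -0.9, -0.7]
gripper_width: 19.4
```

View pics/w7.png

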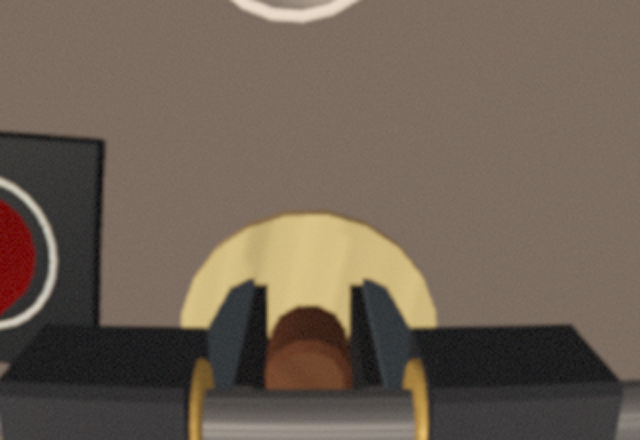

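```bash
python3 - <<'E'
from h import *
f=grab('wrist'); print(onz(f,315,226,111,True)-[33,0], telemetry.state()['ee_pos'])
E
python3 -m inch '[{"x":0,"y":1.6,"z":0,"yaw":0,"gripper":-1},{"x":0,"y":2.5,"z":0,"yaw":0,"gripper":-1},{"x":0,"y":2.5,"z":0,"yaw":0,"gripper":-1},{"x":0,"y":2.5,"z":0,"yaw":0,"gripper":-1},{"x":0,"y":2.5,"z":0,"yaw":0,"gripper":-1},{"x":-0.8,"y":2.5,"z":0,"yaw":0,"gripper":-1},{"x":0,"y":2.5,"z":0,"yaw":0,"gripper":-1},{"x":0,"y":2.5,"z":0,"yaw":0,"gripper":-1},{"x":0,"y":2.5,"z":0,"yaw":0,"gripper":-1},{"x":0,"y":1.5,"z":0,"yaw":0,"gripper":-1},{"x":0,"y":0.5,"z":0,"yaw":0,"gripper":-1},{"x":0,"y":0,"z":0,"yaw":0,"gripper":-1}]'
python3 -m inch '[{"x":0,"y":0,"z":0,"yaw":0,"gripper":-1},{"x":0,"y":0,"z":0,"yaw":0,"gripper":-1}]'
python3 - <<'E'
from h import *
f=grab('wrist'); save(f,'w8.png',(160,120,480,340),2)
S=grab('side'); print(proj(S,[568,-235,50]),proj(S,[568,-235,111]))
E
```

```text
[5.75118189e+02 5.38515252e-01] [575.16558417   1.06552844 135.67497047]
time_s: 34.2
ee_pos: [568.4, -235.5, 135.9]
ee_rot: [-179.9, 0.1, 0.1]
force: [0.0, 0.8, -1.1]
gripper_width: 19.2
time_s: 34.37
ee_pos: [568.7, -233.6, 136.7]
ee_rot: [-180.0, 0.0, 0.2]
force: [-0.6, 0.4, 0.4]
gripper_width: 19.8
[415.59685737 354.64816974] [421.03748751 327.93736415]
```

View pics/w8.png

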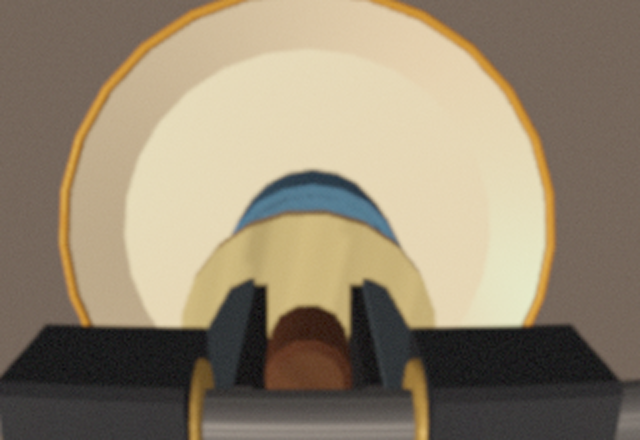

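```bash
python3 - <<'E'
from h import *
f=grab('wrist'); print(onz(f,317.5,205.3,50,True)-[31,0], telemetry.state()['ee_pos'])
E
python3 -m inch '[{"x":0,"y":0.1,"z":1,"yaw":0,"gripper":-1},{"x":0,"y":0,"z":1.3,"yaw":0,"gripper":-1},{"x":0,"y":0,"z":1.3,"yaw":0,"gripper":-1},{"x":0,"y":0,"z":0.8,"yaw":0,"gripper":-1},{"x":0,"y":0,"z":0.5,"yaw":0,"gripper":-1},{"x":0,"y":0,"z":0.3,"yaw":0,"gripper":-1},{"x":0,"y":0,"z":0,"yaw":0,"gripper":-1},{"x":0,"y":0,"z":0,"yaw":0,"gripper":-1},{"x":0,"y":0,"z":0,"yaw":0,"gripper":-1}]'
```

```text
[ 569.97695319 -235.8844931 ] [ 568.93710306 -233.83776986  137.02892631]
time_s: 35.27
ee_pos: [569.3, -236.2, 85.6]
ee_rot: [180.0, -0.1, 0.2]
force: [1.0, 0.1, 0.4]
gripper_width: 19.5
```

```bash
python3 -m inch '[{"x":0,"y":0,"z":0.2,"yaw":0,"gripper":-1},{"x":0,"y":0,"z":0.2,"yaw":0,"gripper":-1},{"x":0,"y":0,"z":0,"yaw":0,"gripper":-1},{"x":0,"y":0,"z":0,"yaw":0,"gripper":-1},{"x":0,"y":0,"z":0,"yaw":0,"gripper":-1}]'
```

```text
time_s: 35.68
ee_pos: [569.4, -236.2, 82.0]
ee_rot: [180.0, -0.1, 0.2]
force: [-0.7, 0.9, 5.6]
gripper_width: 19.3
```

```bash
python3 -m inch '[{"x":0,"y":0,"z":0,"yaw":0,"gripper":0.1},{"x":0,"y":0,"z":0,"yaw":0,"gripper":0.1},{"x":0,"y":0,"z":0,"yaw":0,"gripper":0.1},{"x":0,"y":0,"z":0,"yaw":0,"gripper":0.1},{"x":0,"y":0,"z":-1,"yaw":0,"gripper":0.1},{"x":0,"y":0,"z":-2,"yaw":0,"gripper":0.1},{"x":0,"y":0,"z":-3,"yaw":0,"gripper":0.1},{"x":0,"y":0,"z":-3,"yaw":0,"gripper":0.1},{"x":0,"y":0,"z":-3,"yaw":0,"gripper":0.1}]'
python3 -m inch '[{"x":-1,"y":2,"z":0,"yaw":0,"gripper":0.1},{"x":-2,"y":3,"z":0,"yaw":0,"gripper":0.1},{"x":-2,"y":3,"z":0,"yaw":0,"gripper":0.1},{"x":-2,"y":3,"z":0,"yaw":0,"gripper":0.1},{"x":-2,"y":3,"z":0,"yaw":0,"gripper":0.1},{"x":-2,"y":3,"z":0,"yaw":0,"gripper":0.1},{"x":-2,"y":3,"z":0,"yaw":0,"gripper":0.1},{"x":-2,"y":3,"z":0,"yaw":0,"gripper":0.1},{"x":-2,"y":2,"z":0,"yaw":0,"gripper":0.1},{"x":0,"y":0,"z":0,"yaw":0,"gripper":0.1},{"x":0,"y":0,"z":0,"yaw":0,"gripper":0.1},{"x":0,"y":0,"z":0,"yaw":0,"gripper":0.1}]'
python3 - <<'E'
from h import *
T=grab('top');S=grab('side'); np.save('top1.npy',T,allow_pickle=True)
save(T,'c3.png',(225,160,500,320),2.8); save(S,'s3.png',(180,150,500,430),2.1)
hsv=cv2.cvtColor(T['pixels'],cv2.COLOR_RGB2HSV); m=((hsv[...,2]>150)&(hsv[...,1]>20)).astype(np.uint8); m[:,:415]=0;m[:,500:]=0;m[:180]=0;m[262:]=0
e=cv2.fitEllipse(max(cv2.findContours(m,0,1)[0],key=len)); print('plate',e,onz(T,*e[0],18).round(1))
E
```

```text
time_s: 36.43
ee_pos: [568.6, -235.9, 202.8]
ee_rot: [180.0, 0.0, 0.2]
force: [1.6, 0.7, 0.6]
gripper_width: 50.4
time_s: 37.43
ee_pos: [399.8, -486.1, 201.3]
ee_rot: [-180.0, -0.0, 0.2]
force: [-0.4, -0.1, -0.4]
gripper_width: 49.8
plate ((457.3985595703125, 221.15330505371094), (69.78917694091797, 71.80579376220703), 123.96412658691406) [ 568.8 -234.2]
```

View pics/c3.png

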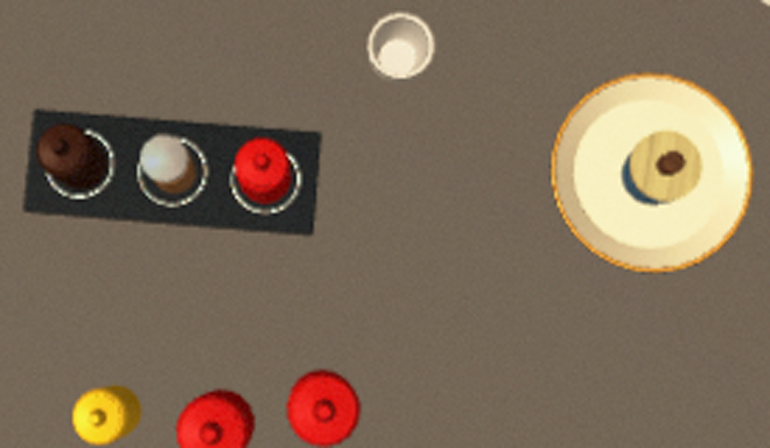

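View pics/s3.png

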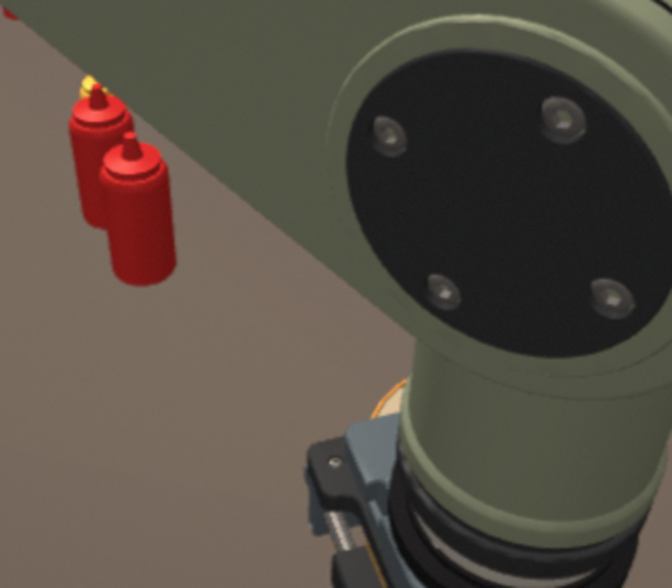

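Top crop: all items are in place, and the cup, yellow bottle and big reds look unmoved. The arm blocks the side view, so I'll compute residuals and clear it.

```bash
python3 -m inch '[{"x":-2,"y":1,"z":-2,"yaw":0,"gripper":0.1},{"x":-3,"y":1,"z":-1,"yaw":0,"gripper":0.1},{"x":-3,"y":1,"z":0,"yaw":0,"gripper":0.1},{"x":-3,"y":1,"z":0,"yaw":0,"gripper":0.1},{"x":-3,"y":1,"z":0,"yaw":0,"gripper":0.1},{"x":-3,"y":1,"z":0,"yaw":0,"gripper":0.1},{"x":-3,"y":1,"z":0,"yaw":0,"gripper":0.1},{"x":-3,"y":0,"z":0,"yaw":0,"gripper":0.1},{"x":0,"y":0,"z":0,"yaw":0,"gripper":0.1},{"x":0,"y":0,"z":0,"yaw":0,"gripper":0.1}]'
python3 - <<'E'
from h import *
T=np.load('top1.npy',allow_pickle=True).item()
r0,r1,r2=[onz(T,u,v,10) for u,v in [(253.1,218),(286.4,220.8),(319.6,223.5)]]
for n,u,v,z,r in [('brown',60,146,130,r0),('mill',163.5,159,106,r1),('red',262,160,130,r2),('knob',671,162,81,[568.5,-235]),('disc',666,167,56,[568.5,-235]),('cup',400.5,45.5,55,[687,4.2]),('yel',97,417,120,[351.9,277.1])]:
    w=onz(T,225+u/2.8-.3,160+v/2.8-.3,z); print(n,w.round(1),'err',(w-r).round(1))
S=grab('side'); save(S,'s4.png',(180,150,500,430),2.1)
E
```

```text
time_s: 38.37
ee_pos: [169.7, -556.8, 231.3]
ee_rot: [180.0, -0.0, 0.1]
force: [0.6, -0.0, 0.6]
gripper_width: 49.6
brown [586.3 308.8] err [-2.7 -4.5]
mill [576.9 221.7] err [-2.8 -1.8]
red [570.7 133.8] err [ 0.1 -0.3]
knob [ 569.2 -234.1] err [0.7 0.9]
disc [ 568.2 -236.9] err [-0.3 -1.9]
cup [687.6   4.9] err [0.6 0.7]
yel [352.8 278.7] err [0.9 1.6]
```

View pics/s4.png

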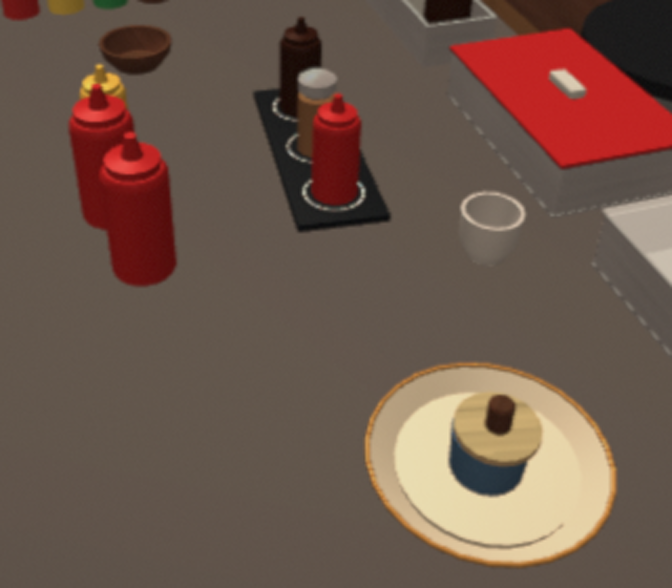

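The side view shows the lid level on the ramekin at about (495,430) in the middle of the plate, and all three items upright inside their rings. Handing in.

```bash
python3 -c "
from workcell import env
print(env.job_done())"
```

```text
the job is handed in; nothing more can be done
None
```

The plating station is set and the job is handed in, at about 38 s on the robot's clock out of 128 s.

**What I did:** The plate was on the right, so red went on the slate's right-hand ring, the mill on the middle one and brown on the left. The ramekin is in the middle of the plate with the lid seated on it.

**Last checks, from the top camera:**

| Item | Measured error | Tolerance |
|---|---|---|
| Red bottle | under 1 mm | 15 mm |
| Mill | about 3 mm | 15 mm |
| Brown bottle | about 5 mm | 15 mm |
| Lid over plate centre | about 2 mm or less | 10 mm (to the ramekin) |
| Ramekin to plate centre (before the lid went on) | about 2 mm | 15 mm |

- **Lid:** it touched down at the expected height. The last side view shows it level and all three slate items upright.
- **Cup and yellow bottle:** both measured within 2 mm of their start.
- **Salt bowl:** it looks unmoved in the last side view, but I did not re-measure it.

**Checks that disagreed or failed:**
- One plate fit was thrown off because the arm hid part of the plate. I discarded it, and a later clear frame put the plate centre about 1 mm from the first measurement.
- The two cameras differed by about 4 mm on where the ramekin started; the jaws centred it when they closed.
- Brown's camera reading is about 4 mm off the arm's own position at release.

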